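# Seat a sawn rock billet in the corner of the clamping jig and hold it there

### The arm

A 6-joint arm with a two-finger parallel gripper is mounted at the origin on a cart in front of the work surface, level with it; the furniture and walls round the work are solid. World frame = base frame: x ahead of the robot, y to its left, z up, the work surface at z = 0. Lengths are in m, angles in rad, forces in N, time in s.
With the tool pointing down it reaches from about 0.3 to 0.825 m from the base axis. Payload 5.4 kg.
Tool frame: the origin (TCP) lies at the very end of the fingers, on their centre line; the grasp point (between the pads) lies bot.grip_depth behind it (bot.grip_depth is the distance from the TCP to the grasp point, in m); z points along the fingers, y is the direction in which the jaws open and shut (so a half turn about z gives the same grasp; the last joint's range is limited). The gripper opens to 92 mm and grips with 3 to 60 N. Pads are 20 mm wide; open, the fingers measure 128 mm over their backs; the gripper's body (75 mm by 189 mm) begins 69 mm behind the grasp point.
Start: joints at [-0.21, 0.158, 1.597, -0, 1.386, -0.21], TCP at [0.575, -0, 0.215] pointing down, gripper open.
Joint ranges: [-2.91, 2.91], [-0.94, 2.29], [0.18, 2.7], [-1.29, 4.43], [0.17, 2.64], [-3, 3]. Speed limits (rad/s): [2.57, 2.57, 3.14, 3.14, 3.14, 3.14].

### API

Orientations are given as a rotation vector (axis times angle).
In Python, from workcell import bot gives the robot as it stands.
- The arm moves only by the tool carry_out, never from a script. Its argument "series" is a list that holds one entry, the list of rows, each a list of 7 numbers: the shift along the tool's x, y, z in m, then the turn, a rotation vector about the tool's x, y, z in units of 10 degrees (1.0 is 10 degrees), then the opening, from -1 (shut) to 1 (fully open). In form: [[[tx, ty, tz, wx, wy, wz, fingers], ...]]. A call has 1 to 8 rows; each row is the pose to reach, as a shift and turn from the pose commanded when the call began, along the tool's axes at that moment; what a row does not reach only later rows make up. A row lasts 1/8 s, in which the tool goes at most 62.5 mm and 10.7 degrees, less where a joint would pass 70% of its speed; a pose out of reach is approached as far as the arm can. A call with a gripper value outside its range is refused whole. The fingers move at their own pace and stop on an object; the grip force is fixed at half the most. Time passes only in rows, so rows that repeat a pose let the fingers close. It gives the time, the measured TCP pose, the force and the opening at its end, in the units of the state.
- bot.sense(): the state, without advancing time (a new reading comes with each control period).
- bot.camera(name): name is "scene" or "side" or "wrist"; returns a dict with "img" (384x512x3 uint8, blue, green, red), "camera_matrix" (3x3 intrinsics, pixels), "pose" (4x4, takes a point from camera to world coordinates); the wrist camera has in their place "mount" (4x4, takes a point from camera to tool coordinates, whose origin is the TCP and whose axes are the flange's). Camera axes: x right, y down, z forward; pixel columns grow to the right and rows downward; lengths in m; the calibration is good to about 2 mm. The wrist camera is an equidistant fisheye: a pixel r from the principal point sees the ray r / f radians off the axis. A picture is of the moment at which its call begins: read the wrist's pose just before it. There is no depth.
- bot.finish_job(): hands the job in, once; it reports no verdict.
The state is a dict: "clock": time; "joint_pos": joint angles; "joint_velocities": joint speeds; "joint_torque": joint torques, N m; "position": TCP position; "tool_rot": TCP orientation; "wrist_force": force on the tool from outside, world axes, zero at the start; "wrist_torque": the same for the moment, N m; "opening": finger opening in m.
Only numpy, scipy, OpenCV 4.12 (cv2) and the standard library are available. Lean on these libraries where they do the work, as an engineer would, in place of code of your own. Each camera call takes 0.05 s, during which the arm holds its last target. There are 200 camera calls.

### The job

Load the reddish granite billet into the clamping jig: first turn the black wing nut anticlockwise until it stops, which draws the clamp jaw back, then set the billet upright and flat on the jig's bed between jaw and side stop, its long side along the side stop. Push it square and snug into the corner, against the far stop and the side stop at once, and finish with the billet still gripped and pressed against both stops, because I will tighten the clamp while you hold it. Leave the dark basalt billet, the sample jar and the glue bottle where they stand.

Things in the scene. Friction and masses are not known exactly. Their poses are not given: they have to be found in the camera images.
- granite_center (a point): centre of the reddish speckled granite billet, a sawn block 60 mm long (its x axis) x 40 mm wide (its y axis) x 56 mm high (z up), about 0.34 kg, with flat vertical sides and a slightly uneven top whose rim is up to 10 mm lower; the point is 28 mm above its underside. It stands loose on the black mat (3.5 mm thick), left of the jig.
- basalt_center (a point): the same point of the dark grey basalt billet, same size; it too stands on the black mat, nearer to the jig or farther from it than the granite one, and must be left alone.
- jig: the billet clamping jig, fixed to the desk: a grey anodised plate 140 mm (its x axis) x 220 mm (its y axis) whose top, the bed, is 20 mm above the desk; origin at desk level, midway across y, 55 mm from the plate's near (-x) edge. On the bed stand two steel stops 15 mm high, at right angles, and a cam clamp.
- far_stop: steel stop bar 16 x 72 x 15 mm along the jig's y axis at the jig's +x side; origin at the middle of its underside, its stop face is 8 mm from there toward the jig's -x.
- side_stop: steel stop bar 74 x 16 x 15 mm along the jig's x axis at the jig's +y side; origin at the middle of its underside, its stop face is 8 mm from there toward the jig's -y.
- seat_corner (a point): point on the bed where the stop faces of the two stops would meet (the bars themselves stop short of it); axes as the jig's: x points toward the far stop, y toward the side stop. A seated billet lies along x with its centre 30 mm back (-x), 20 mm aside (-y) and 28 mm above this point.
- wing_nut (a joint): turn of the captive wing nut, 0 = clamped, 1.5 rad = jaw fully back (end stop); it grows anticlockwise seen from above. It starts at 0 to 0.25, stays where it is left, and takes about 0.1 N m to turn. It drives the jaw through an eccentric.
- wing_grip (a point): middle of the wing nut's black wings on its turning axis, 54 mm above the desk; the wings are a bar 52 mm long (this frame's x axis, turning with the nut), 10 mm thick (y) and 26 mm high (40 to 66 mm above the desk). Below them are a collar and the brass cam, up to 31 mm above the desk, up to 26 mm from the axis.
- jar: small glass sample jar with black lid, 42 mm across, 62 mm high, origin under its middle; leave alone.
- bottle: glue bottle with red cap, 42 mm across, 132 mm high, origin under its middle; leave alone.
- jaw_face (a point): middle of the clamp jaw's rubber pad face, which looks to the jig's +y; pad 34 mm wide (x), top 13 mm above the bed; axes as the jig's. Clamped, the pad stands 4 mm inside the billet's place; with the nut fully turned it leaves about 7 mm of play beside a seated billet.
Things that resemble listed ones, but are neither listed nor needed, are in the scene too. What is shaped like the part that bears granite_center but green or turquoise is not meant.

How it is judged:
On the way, in this order (a step that is already met when the one before it is completed fails the run):
1. the wing nut is turned back (at least 1.25 rad) while the granite billet is still outside the jig (value of joint wing_nut above 1.25 rad and horizontal distance between granite_center and seat_corner above 0.08 m), for 0.2 s.
2. the granite billet is down on the bed, upright, between jaw and side stop (z of granite_center in the frame of seat_corner below 0.0315 m and x of granite_center in the frame of seat_corner between -0.065 and -0.026 m and y of granite_center in the frame of seat_corner between -0.032 and -0.016 m and angle between granite_center's own z axis and vertical below 0.1 rad), for 0.1 s.
At the end, for the whole second after the job is handed in: Granite billet gripped, pressing 1 N or more on each stop, on the bed within 2.5 mm, square within 3 degrees, centre within 3 mm of its seat, still, not touched by the jaw; wing nut still turned at least 1.15 rad (contact force between granite and far_stop above 1 N and contact force between granite and side_stop above 1 N and contact force between granite and the fingers above 2 N and contact force between granite and jaw below 0.5 N and value of joint wing_nut above 1.15 rad and angle between the x axis of granite_center and the x axis of seat_corner, either way round below 0.05 rad and angle between granite_center's own z axis and vertical below 0.06 rad and x of granite_center in the frame of seat_corner above -0.033 m and y of granite_center in the frame of seat_corner above -0.023 m and z of granite_center in the frame of seat_corner below 0.0305 m and linear speed of granite below 0.02 m/s); the arm keeps its last pose, push and grip.
It fails at once if the basalt billet is moved more than 20 mm (distance of basalt_center from where it was at the start of the episode above 0.02 m).
It fails at once if the sample jar is moved more than 20 mm (distance of jar from where it was at the start of the episode above 0.02 m).
It fails at once if the glue bottle is moved more than 20 mm (distance of bottle from where it was at the start of the episode above 0.02 m).
It also fails if it takes over 58 s, if anything falls off the work surface, if the arm or the gripper's body presses on something with over 40 N, if the wrist force passes 120 N, or if a joint passes its speed limit or range.

## Working session

There is one attempt and no reset: what is moved stays moved. The work goes in short steps, Python scripts to look and compute and a tool call to move; the robot and the scene stay as the last step left them, time stands still between calls to the robot, and variables do not carry over. Pictures are saved under pics/ and viewed, about 8 in all and at most 12, crops included, and the job is handed in when it is done.

Besides the shell and the picture viewer there is one more tool, called after "Emit:" in YAML: its name, and indented under it one key for each argument. carry_out: Moves the arm, as the interface text tells. Its arguments: {"type":"object","properties":{"series":{"type":"array"}},"required":["series"]}

```bash
mkdir -p pics; cat > h.py <<'E'
import numpy as np, cv2
from scipy.spatial.transform import Rotation as R
from workcell import bot
def ray(c,uv,T=None):
    K=np.array(c["camera_matrix"]);P=np.array(c["pose"]) if T is None else T
    x=(uv[0]-K[0,2])/K[0,0];y=(uv[1]-K[1,2])/K[1,1]
    if T is None: d=np.array([x,y,1.])
    else:
        r=np.hypot(x,y)+1e-12; d=np.array([np.sin(r)*x/r,np.sin(r)*y/r,np.cos(r)])
    d=P[:3,:3]@d
    return P[:3,3],d/np.linalg.norm(d)
def atz(o,d,z): return o+d*(z-o[2])/d[2]
def meet(r1,r2):
    (a,u),(b,v)=r1,r2
    s=np.linalg.lstsq(np.c_[u,-v],b-a,rcond=None)[0]
    p,q=a+u*s[0],b+v*s[1]
    return (p+q)/2,np.linalg.norm(p-q)
def wristT(s,c):
    T=np.eye(4);T[:3,:3]=R.from_rotvec(s["tool_rot"]).as_matrix();T[:3,3]=s["position"]
    return T@np.array(c["mount"])
def proj(c,p,T=None):
    K=np.array(c["camera_matrix"]);P=np.array(c["pose"]) if T is None else T
    q=P[:3,:3].T@(np.array(p)-P[:3,3])
    if T is None: x,y=q[:2]/q[2]
    else:
        r=np.hypot(*q[:2]);t=np.arctan2(r,q[2]);x,y=q[:2]/r*t
    return K[0,0]*x+K[0,2],K[1,1]*y+K[1,2]
def save(n):
    import pickle
    s=bot.sense();d={}
    for k in ("scene","side","wrist"): d[k]=bot.camera(k)
    d["T"]=wristT(s,d["wrist"]);d["s"]=s
    pickle.dump(d,open(n+".pkl","wb"));return d
def load(n):
    import pickle; return pickle.load(open(n+".pkl","rb"))
E
python3 - <<'E'
from h import *
d=save("a")
print({k:np.round(v,3) for k,v in d["s"].items()},bot.grip_depth)
for k in("scene","side"): print(k,np.round(d[k]["pose"],3).tolist(),np.round(d[k]["camera_matrix"],1).tolist())
print(np.round(d["T"],3),d["wrist"]["camera_matrix"])
m=np.zeros((600,800,3),np.uint8)
f=lambda i:cv2.resize(i,(400,300),interpolation=cv2.INTER_AREA)
cv2.imwrite("pics/a1.png",cv2.resize(d["scene"]["img"],(800,600),interpolation=cv2.INTER_CUBIC))
cv2.imwrite("pics/a2.png",cv2.resize(d["side"]["img"],(800,600),interpolation=cv2.INTER_CUBIC))
cv2.imwrite("pics/a3.png",cv2.resize(d["wrist"]["img"],(800,600),interpolation=cv2.INTER_CUBIC))
E
```

```text
{'clock': np.float64(0.0), 'joint_pos': array([-0.21 ,  0.159,  1.598, -0.   ,  1.386, -0.21 ]), 'joint_velocities': array([-0.001, -0.   , -0.   ,  0.   , -0.   ,  0.001]), 'joint_torque': array([ 0.0000e+00, -3.8557e+01, -3.2210e+01,  7.0000e-02,  3.8000e-02,
       -0.0000e+00]), 'position': array([0.574, 0.   , 0.214]), 'tool_rot': array([-2.22e+00, -2.22e+00,  2.00e-03]), 'wrist_force': array([-0.327, -0.217, -0.135]), 'wrist_torque': array([ 0.024, -0.005, -0.014]), 'opening': np.float64(0.092)} 0.0187
scene [[0.851, -0.271, 0.45, -0.088], [-0.525, -0.475, 0.706, -1.0], [0.022, -0.837, -0.546, 0.811], [0.0, 0.0, 0.0, 1.0]] [[390.7, 0.0, 252.4], [0.0, 390.7, 187.2], [0.0, 0.0, 1.0]]
side [[-0.994, -0.043, 0.096, 0.389], [-0.104, 0.518, -0.849, 1.065], [-0.013, -0.854, -0.52, 0.749], [0.0, 0.0, 0.0, 1.0]] [[461.6, 0.0, 255.1], [0.0, 461.6, 196.9], [0.0, 0.0, 1.0]]
[[ 1.     0.    -0.002  0.575]
 [-0.001 -0.966 -0.257  0.073]
 [-0.002  0.257 -0.966  0.384]
 [ 0.     0.     0.     1.   ]] [[297.31863964   0.         254.46179362]
 [  0.         297.31863964 191.80621131]
 [  0.           0.           1.        ]]
```

View pics/a1.png

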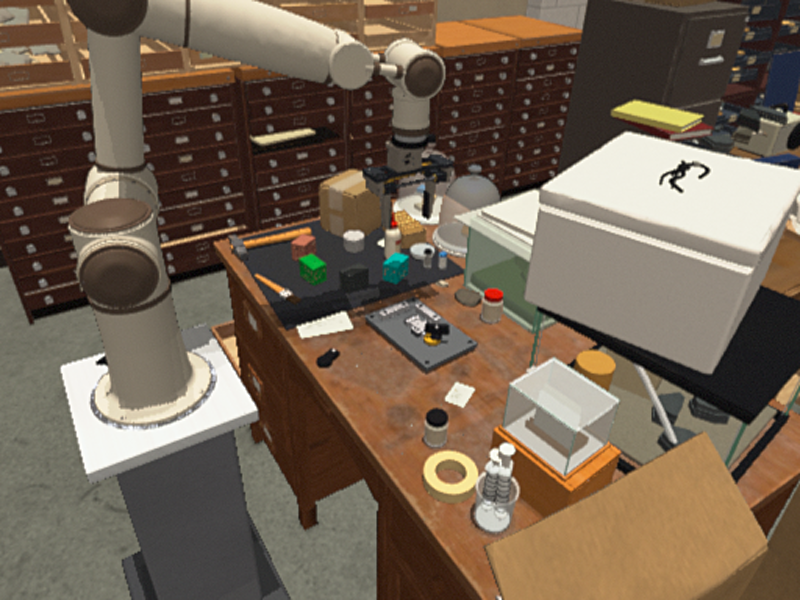

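View pics/a2.png

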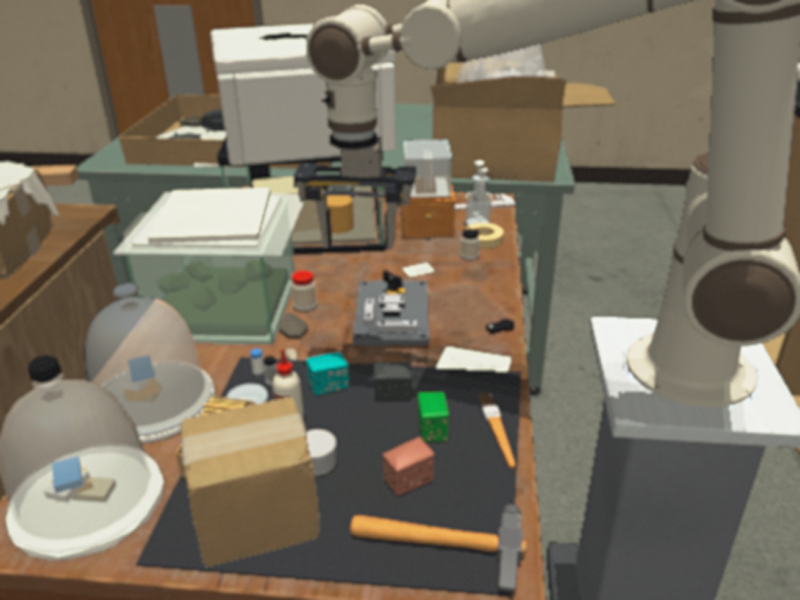

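View pics/a3.png

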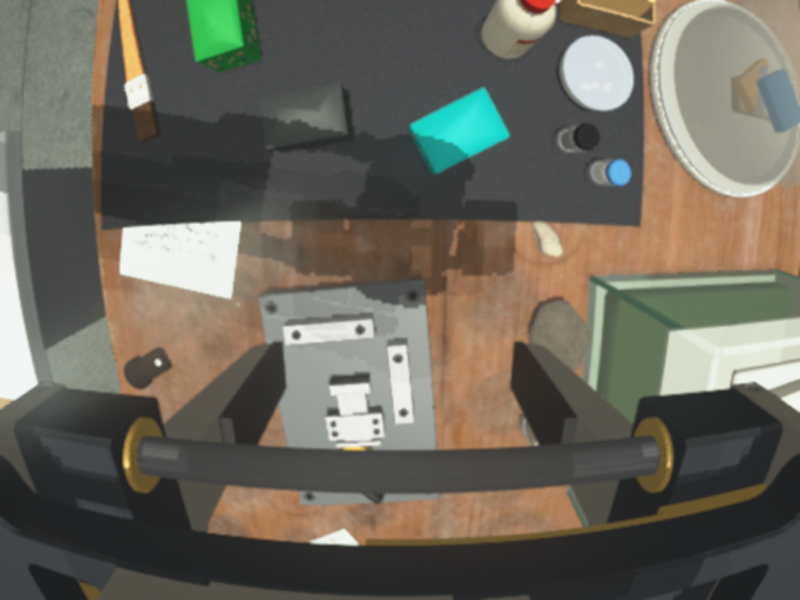

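The granite is the reddish block at side (408,466) and scene (303,246). The green (432,415) and teal (327,372) blocks are lookalikes, and the dark block (393,380) is the basalt. The jig is at wrist (350,390), with the nut at side (393,280). I'll enlarge these to confirm and take rough positions.

```bash
python3 - <<'E'
from h import *
d=load("a");k=512/800
def crop(im,cx,cy,w,h,W,H): 
    return cv2.resize(im[cy-h//2:cy+h//2,cx-w//2:cx+w//2],(W,H),interpolation=cv2.INTER_CUBIC)
a=crop(d["side"]["img"],262,298,80,60,400,300)
b=crop(d["scene"]["img"],194,157,80,60,400,300)
c=crop(d["side"]["img"],252,198,80,60,400,300)
e=crop(d["scene"]["img"],272,212,80,60,400,300)
cv2.imwrite("pics/b1.png",np.vstack([np.hstack([a,b]),np.hstack([c,e])]))
S=lambda n,u,v: ray(d[n],(u*k,v*k))
W=lambda u,v: ray(d["wrist"],(u*k,v*k),d["T"])
print("granite top",meet(S("side",408,452),S("scene",303,240)))
print("nut",meet(S("side",393,280),S("scene",437,327)))
print("basalt",meet(S("side",393,372),W(306,112)))
print("plate corners",[np.round(atz(*W(*p),.02),3) for p in((262,297),(423,283),(437,497),(300,503))])
print("side stop",[np.round(atz(*W(*p),.035),3) for p in((285,343),(374,336))])
print("far stop",[np.round(atz(*W(*p),.035),3) for p in((387,342),(397,422))])
print("bottle cap",meet(S("side",285,366),S("scene",393,225)))
E
```

```text
granite top (array([0.46317165, 0.31249244, 0.0519084 ]), np.float64(0.0019890580934866383))
nut (array([ 0.54173798, -0.17775598,  0.05295412]), np.float64(0.004587109437671093))
basalt (array([0.50722594, 0.12312874, 0.04858121]), np.float64(0.0017740450201334473))
plate corners [array([ 0.461, -0.022,  0.02 ]), array([ 0.594, -0.01 ,  0.02 ]), array([ 0.612, -0.225,  0.02 ]), array([ 0.475, -0.236,  0.02 ])]
side stop [array([ 0.482, -0.057,  0.035]), array([ 0.555, -0.05 ,  0.035])]
far stop [array([ 0.565, -0.055,  0.035]), array([ 0.573, -0.128,  0.035])]
bottle cap (array([0.66317578, 0.19192224, 0.09985063]), np.float64(0.0027221156277508506))
```

View pics/b1.png

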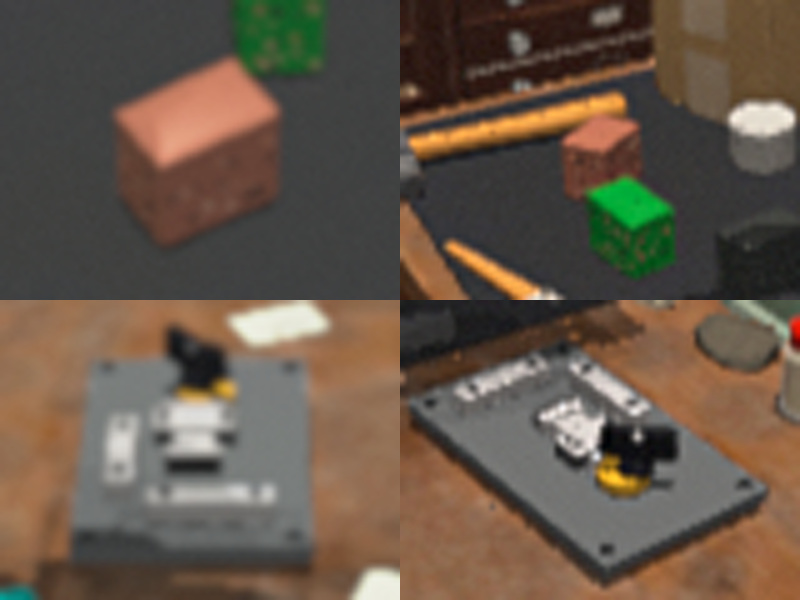

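The reddish granite billet is confirmed at about (0.46,0.31). Nothing else shares both its shape and its colour. The nut is at about (0.54,-0.18), and the jig's yaw is about 5°. Next, a look at the jig from above.

Emit:
carry_out:
  series:
    - [[-0.055,-0.03,0,0,0,0,1],[-0.11,-0.03,0,0,0,0,1],[-0.165,-0.03,0,0,0,0,1],[-0.21,-0.03,0,0,0,0,1],[-0.21,-0.03,0,0,0,0,1],[-0.21,-0.03,0,0,0,0,1]]

```text
clock: 0.9
position: [0.5448, -0.2094, 0.2142]
tool_rot: [-2.221, -2.221, -0.0]
wrist_force: [-0.2, 0.4, 0.0]
opening: 0.0916
```

```bash
python3 - <<'E'
from h import *
d=save("c")
print(d["s"]["position"],d["s"]["joint_velocities"])
im=d["wrist"]["img"]
cv2.imwrite("pics/c1.png",cv2.resize(im[0:192,128:384],(800,600),interpolation=cv2.INTER_CUBIC))
E
```

```text
[ 0.54477947 -0.20939214  0.21421545] [ 0.02351874 -0.00917196  0.00486244  0.00011461 -0.00076303 -0.00234332]
```

View pics/c1.png

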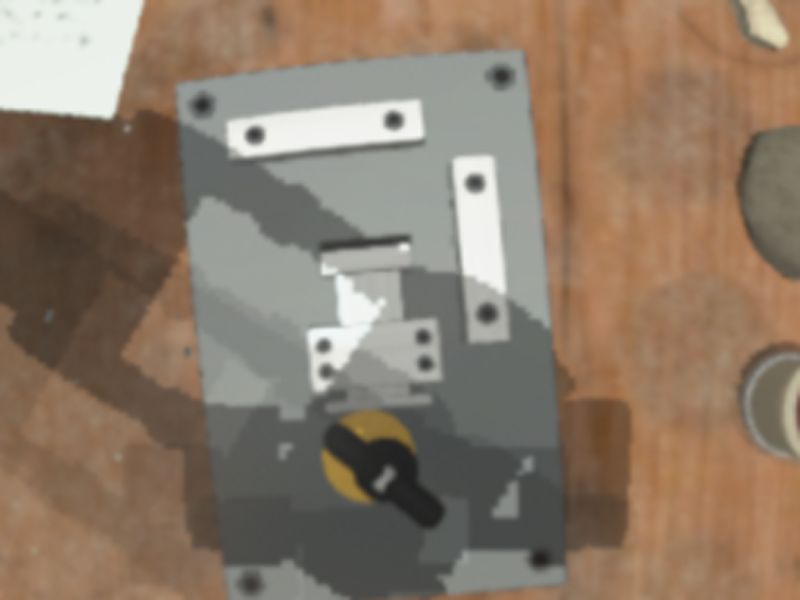

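```bash
python3 - <<'E'
from h import *
d=load("c");T=d["T"]
W=lambda u,v,z: np.round(atz(*ray(d["wrist"],(u/3.125+128,v/3.125),T),z),4)
a,b=W(337,437,.066),W(430,515,.066)
print("wing",a,b,(a+b)/2,np.degrees(np.arctan2(*(b-a)[1::-1])))
p,q=W(230,158,.035),W(424,138,.035); print("side",p,q,np.degrees(np.arctan2(*(q-p)[1::-1])))
r,s=W(453,160,.035),W(470,340,.035); print("far",r,s,np.degrees(np.arctan2((s-r)[0],-(s-r)[1])))
print("plate R/L",W(526,50,.02),W(565,580,.02),W(178,85,.02),W(228,590,.02))
print("jaw",W(322,248,.033),W(410,240,.033))
e=load("a");k=512/800
print("stop heights check", meet(ray(e["wrist"],(374*k,336*k),e["T"]),ray(d["wrist"],(424/3.125+128,138/3.125),T)))
print("nut height", meet(ray(e["side"],(393*k,276*k)),ray(d["wrist"],(385/3.125+128,474/3.125),T)))
S=lambda n,u,v,o: ray(e[n],(o[0]+u/5,o[1]+v/5))
so,co=(222,268),(154,127)
for n,u,v in(("side",117,118),("side",160,167),("side",280,98),("side",235,58)):print("gr rim",np.round(atz(*S(n,u,v,so),.0525),4))
for u,v in((120,190),(165,247),(278,178)):print("gr base",np.round(atz(*S("side",u,v,so),.0035),4))
E
```

```text
wing [ 0.5246 -0.1637  0.066 ] [ 0.5566 -0.191   0.066 ] [ 0.5406  -0.17735  0.066  ] -40.46832376057199
side [ 0.4827 -0.0583  0.035 ] [ 0.5553 -0.0522  0.035 ] 4.802827217168581
far [ 0.5661 -0.0608  0.035 ] [ 0.5724 -0.1296  0.035 ] 5.2319703644991336
plate R/L [ 0.5961 -0.0097  0.02  ] [ 0.6138 -0.2253  0.02  ] [ 0.4584 -0.0223  0.02  ] [ 0.476  -0.2295  0.02  ]
jaw [ 0.5173 -0.0945  0.033 ] [ 0.5501 -0.0917  0.033 ]
stop heights check (array([ 0.55513338, -0.0512492 ,  0.03128784]), np.float64(0.000575682186572173))
nut height (array([ 0.54031905, -0.17733591,  0.06078458]), np.float64(0.0013367720661910244))
gr rim [0.4974 0.3229 0.0525]
gr rim [0.4756 0.3509 0.0525]
gr rim [0.4277 0.304  0.0525]
gr rim [0.4494 0.2797 0.0525]
gr base [0.498  0.3166 0.0035]
gr base [0.4743 0.3489 0.0035]
gr base [0.4281 0.3027 0.0035]
```

Jig yaw is 5.0°. The nut is at (0.5405,-0.1775) with its wings at -40.5°, and the seat centre is at about (0.537,-0.074). I'll turn the gripper square to the wings and go down.

Emit:
carry_out:
  series:
    - [[0.0325,-0.0045,0,0,0,1.05,0.4],[0.0325,-0.0045,0,0,0,2.1,0.4],[0.0325,-0.0045,0,0,0,3.15,0.4],[0.0325,-0.0045,0,0,0,4.2,0.4],[0.0325,-0.0045,0,0,0,5.25,0.4],[0.0325,-0.0045,0,0,0,6.05,0.4],[0.0325,-0.0045,0,0,0,6.55,0.4]]

```text
clock: 1.92
position: [0.5406, -0.1763, 0.2147]
tool_rot: [-3.071, -0.664, -0.0]
wrist_force: [-0.7, 0.0, -0.8]
opening: 0.0645
```

Emit:
carry_out:
  series:
    - [[0,0,0,0,0,1.05,0.4],[0,0,0,0,0,2.1,0.4],[0,0,0.03,0,0,3.15,0.4],[0,0,0.06,0,0,4.2,0.4],[0,0,0.09,0,0,5.25,0.4],[0,0,0.1,0,0,6.05,0.4],[0,0,0.1,0,0,6.5,0.4],[0,0,0.1,0,0,6.5,0.4]]

```text
clock: 2.92
position: [0.5406, -0.1766, 0.1146]
tool_rot: [-2.949, 1.084, 0.0]
wrist_force: [0.0, -0.6, -0.5]
opening: 0.0645
```

```bash
python3 - <<'E'
from h import *
s=bot.sense();print(s["position"],s["joint_pos"],s["wrist_force"],s["opening"])
print(R.from_rotvec(s["tool_rot"]).as_matrix().round(3))
E
```

```text
[ 0.54057158 -0.1765703   0.11460361] [-5.28187800e-01  2.38721154e-01  1.71040773e+00  7.90831363e-05
  1.19261144e+00  1.74720606e+00] [ 0.01308405 -0.56438511 -0.45887151] 0.06450325805984969
[[ 0.762 -0.648 -0.   ]
 [-0.648 -0.762  0.   ]
 [-0.    -0.    -1.   ]]
```

Emit:
carry_out:
  series:
    - [[0,0,0.05,0,0,0,0.4],[0,0,0.071,0,0,0,0.4],[0,0,0.071,0,0,0,-1],[0,0,0.071,0,0,0,-1],[0,0,0.071,0,0,0,-1],[0,0,0.071,0,0,0,-1],[0,0,0.071,0,0,0,-1],[0,0,0.071,0,0,0,-1]]

```text
clock: 3.92
position: [0.5402, -0.1781, 0.0439]
tool_rot: [2.947, -1.086, -0.001]
wrist_force: [-2.0, -2.7, 1.3]
opening: 0.0097
```

Emit:
carry_out:
  series:
    - [[0,0,0,0,0,-0.9,-1],[0,0,0,0,0,-1.8,-1],[0,0,0,0,0,-2.7,-1],[0,0,0,0,0,-3.6,-1],[0,0,0,0,0,-4.5,-1],[0,0,0,0,0,-5.4,-1],[0,0,0,0,0,-6.3,-1],[0,0,0,0,0,-7.0,-1]]

```text
clock: 4.92
position: [0.5402, -0.1787, 0.0439]
tool_rot: [3.035, 0.806, -0.002]
wrist_force: [-2.4, -4.1, 2.4]
opening: 0.0096
```

```bash
python3 - <<'E'
from h import *
s=bot.sense();print(s["position"],s["wrist_torque"],s["wrist_force"],s["opening"])
m=R.from_rotvec(s["tool_rot"]).as_matrix();print(np.degrees(np.arctan2(m[1,1],m[0,1])))
E
```

```text
[ 0.54017391 -0.17874602  0.0438662 ] [-0.65194711  0.47555658 -0.06848018] [-2.40480073 -4.10513819  2.35100427] 0.009604192574382298
-60.259106011994994
```

Emit:
carry_out:
  series:
    - [[0,0,0,0,0,-0.4,-1],[0,0,0,0,0,-0.8,-1],[0,0,0,0,0,-0.8,-1]]

```text
clock: 5.3
position: [0.5402, -0.1788, 0.0439]
tool_rot: [2.973, 1.009, -0.002]
wrist_force: [-2.1, -4.3, 1.6]
opening: 0.0098
```

```bash
python3 - <<'E'
from h import *
s=bot.sense();print(s["position"],s["wrist_torque"],s["wrist_force"],s["opening"])
m=R.from_rotvec(s["tool_rot"]).as_matrix();print(np.degrees(np.arctan2(m[1,1],m[0,1])))
E
```

```text
[ 0.54022366 -0.17881543  0.04388094] [-0.74930127  0.49155349  0.0421969 ] [-2.09446451 -4.32745528  1.56307569] 0.009796130771645139
-52.497256549441175
```

Emit:
carry_out:
  series:
    - [[0,0,0,0,0,-0.4,-1],[0,0,0,0,0,-0.8,-1],[0,0,0,0,0,-0.8,-1]]

```text
clock: 5.68
position: [0.5403, -0.1789, 0.0439]
tool_rot: [2.895, 1.214, -0.002]
wrist_force: [-2.9, -4.2, 1.4]
opening: 0.0097
```

```bash
python3 - <<'E'
from h import *
s=bot.sense();print(s["position"],s["wrist_torque"],s["wrist_force"],s["opening"])
m=R.from_rotvec(s["tool_rot"]).as_matrix();print(np.degrees(np.arctan2(m[1,1],m[0,1])))
E
```

```text
[ 0.54028679 -0.17886994  0.04388619] [-0.8056925   0.53612224 -0.00434696] [-2.92372074 -4.22248851  1.41993716] 0.009697109866671282
-44.499696259883585
```

Emit:
carry_out:
  series:
    - [[0,0,0,0,0,-0.3,-1],[0,0,0,0,0,-0.6,-1],[0,0,0,0,0,-0.6,-1]]

```text
clock: 6.05
position: [0.5404, -0.1788, 0.0439]
tool_rot: [2.83, 1.361, -0.001]
wrist_force: [-1.9, -4.2, 1.2]
opening: 0.0105
```

```bash
python3 - <<'E'
from h import *
s=bot.sense();print(s["position"],s["wrist_torque"],s["wrist_force"],s["opening"])
m=R.from_rotvec(s["tool_rot"]).as_matrix();print(np.degrees(np.arctan2(m[1,1],m[0,1])))
E
```

```text
[ 0.54039236 -0.1787556   0.04388503] [-0.83022905  0.4860435  -0.66216608] [-1.90561048 -4.21567613  1.17829209] 0.010519607174664792
-38.636670084036204
```

The torque jumped to -0.66 N m at about 92° commanded, so the nut is on its end stop. I'll release it, rise and move to the granite.

Emit:
carry_out:
  series:
    - [[0,0,0,0,0,0,0.2],[0,0,0,0,0,0,0.2],[0,0,0,0,0,0,0.2],[0,0,-0.06,0,0,0,0.2],[0,0,-0.12,0,0,0,0.5],[0,0,-0.175,0,0,0,0.5]]

```text
clock: 6.8
position: [0.5405, -0.1772, 0.2208]
tool_rot: [2.829, 1.365, 0.001]
wrist_force: [0.4, -0.8, -0.0]
opening: 0.0679
```

Emit:
carry_out:
  series:
    - [[0.037,-0.046,0,0,0,0.3,1],[0.074,-0.093,0,0,0,0.76,1],[0.112,-0.14,0,0,0,0.76,1],[0.149,-0.186,0,0,0,0.76,1],[0.186,-0.232,0,0,0,0.76,1],[0.223,-0.279,0,0,0,0.76,1],[0.26,-0.325,0,0,0,0.76,1],[0.298,-0.372,0,0,0,0.76,1]]

```text
clock: 7.8
position: [0.434, 0.2893, 0.2188]
tool_rot: [-2.914, -1.174, -0.001]
wrist_force: [1.2, 0.2, 0.2]
opening: 0.092
```

Emit:
carry_out:
  series:
    - [[0,0,0,0,0,0,1],[0,0,0,0,0,0,1],[0,0,0,0,0,0,1]]

```text
clock: 8.18
position: [0.4353, 0.2861, 0.2186]
tool_rot: [2.915, 1.171, -0.0]
wrist_force: [-1.0, -0.4, 0.1]
opening: 0.092
```

```bash
python3 - <<'E'
from h import *
d=save("e");s=d["s"];print(s["position"],s["clock"],s["joint_pos"])
m=R.from_rotvec(s["tool_rot"]).as_matrix();print(np.degrees(np.arctan2(m[1,1],m[0,1])))
print(proj(d["wrist"],(.463,.314,.05),d["T"]))
A=cv2.resize(d["wrist"]["img"],(800,600),interpolation=cv2.INTER_CUBIC)[0:600,:]
# left: granite in wrist; right: nut/jig after turning, side view
u,v=map(int,proj(d["wrist"],(.463,.314,.05),d["T"]))
im=d["wrist"]["img"];y0=max(0,v-75);x0=max(0,u-50);print(x0,y0)
a=cv2.resize(im[y0:y0+150,x0:x0+100],(400,600),interpolation=cv2.INTER_CUBIC)
b=cv2.resize(d["scene"]["img"][182:242,232:312],(400,300),interpolation=cv2.INTER_CUBIC)
c=cv2.resize(d["side"]["img"][168:228,212:292],(400,300),interpolation=cv2.INTER_CUBIC)
cv2.imwrite("pics/e1.png",np.hstack([a,np.vstack([b,c])]))
E
```

```text
[0.43534182 0.28607867 0.21856504] 8.175 [ 3.49299528e-01  1.48405505e-02  1.74219939e+00 -2.78390506e-04
  1.38466328e+00  1.15591295e+00]
-46.21259082254415
(np.float64(253.9428182726056), np.float64(143.47528188996952))
203 68
```

View pics/e1.png

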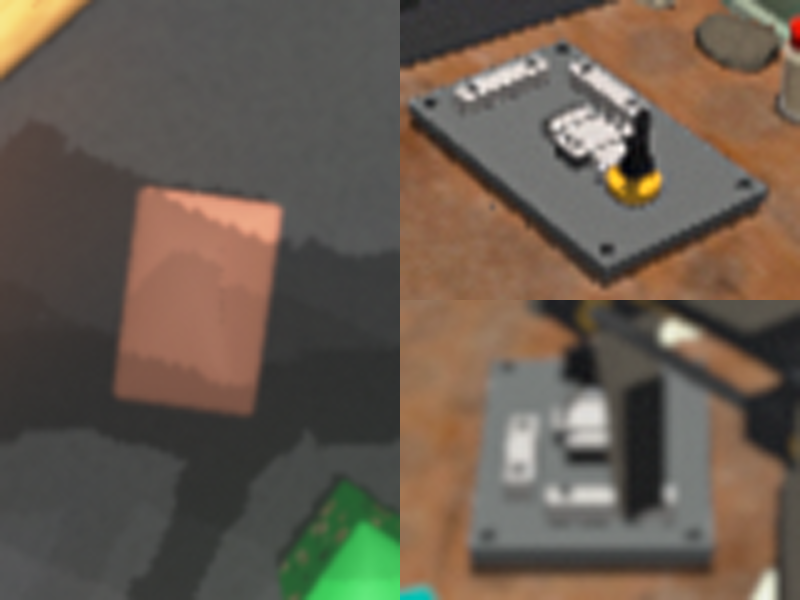

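```bash
python3 - <<'E'
from h import *
d=load("e");T=d["T"];e=load("a")
pix=[(138,187),(283,206),(255,414),(115,395)]
f=lambda p:ray(d["wrist"],(p[0]/4+203,p[1]/4+68),T)
for z in(.05,.055):
    c=np.array([atz(*f(p),z) for p in pix]);
    ax=(c[0]+c[1]-c[2]-c[3])/2; ay=(c[1]+c[2]-c[0]-c[3])/2
    print(z,c.mean(0).round(4),np.linalg.norm(ax),np.linalg.norm(ay),np.degrees(np.arctan2(ax[1],ax[0])),np.degrees(np.arctan2(ay[1],ay[0])))
side=[(160,167),(117,118),(235,58),(280,98)]
best=[]
for p,q in zip([pix[1],pix[0],pix[2],pix[3]],[(117,118),(160,167),(235,58),(280,98)]):
    print(meet(f(p),ray(e["side"],(222+q[0]/5,268+q[1]/5))))
E
```

```text
0.05 [0.4619 0.3154 0.05  ] 0.06051133125521256 0.04113194304108948 36.77162998491328 -53.95981698920777
0.055 [0.4623 0.3157 0.055 ] 0.05961850064824531 0.04052505079612744 36.77162998491327 -53.95981698920775
(array([0.49839317, 0.31666677, 0.04662741]), np.float64(0.0001997571542159527))
(array([0.47486193, 0.35022183, 0.05200276]), np.float64(0.0016414991962478156))
(array([0.44969806, 0.28120754, 0.05366615]), np.float64(0.0008325777241331541))
(array([0.42754304, 0.3146393 , 0.06212792]), np.float64(0.0007744141725785081))
```

The granite centre is (0.462,0.3155), with its long axis at 36.5° and the rim at about z 0.05. The wings are now turned about a quarter turn. I'll grip the billet by its 40 mm width.

Emit:
carry_out:
  series:
    - [[0.0397,-0.0027,0.05,0,0,0.72,0.5],[0.0397,-0.0027,0.1,0,0,0.72,0.5],[0.0397,-0.0027,0.14,0,0,0.72,0.5],[0.0397,-0.0027,0.175,0,0,0.72,0.5],[0.0397,-0.0027,0.194,0,0,0.72,0.5],[0.0397,-0.0027,0.194,0,0,0.72,0.5]]

```text
clock: 9.07
position: [0.461, 0.3161, 0.0237]
tool_rot: [2.982, 0.988, -0.004]
wrist_force: [-0.3, 0.3, -0.8]
opening: 0.0689
```

Emit:
carry_out:
  series:
    - [[0,0,0,0,0,0,-1],[0,0,0,0,0,0,-1],[0,0,0,0,0,0,-1],[0,0,0,0,0,0,-1],[0,0,0,0,0,0,-1],[0,0,-0.01,0,0,0,-1],[0,0,-0.06,0,0,0,-1],[0,0,-0.12,0,0,0,-1]]

```text
clock: 10.07
position: [0.4594, 0.316, 0.1438]
tool_rot: [2.982, 0.989, -0.009]
wrist_force: [1.3, 0.2, -4.6]
opening: 0.0401
```

```bash
python3 - <<'E'
from h import *
s=bot.sense();print(s["position"],s["clock"],s["wrist_force"],s["opening"])
m=R.from_rotvec(s["tool_rot"]).as_matrix();print(np.degrees(np.arctan2(m[1,1],m[0,1])))
E
```

```text
[0.45937452 0.31595628 0.14375082] 10.075 [ 1.2987324   0.19647043 -4.58835273] 0.04005225256519395
-53.30194615765777
```

Emit:
carry_out:
  series:
    - [[-0.023,0.044,0,0,0,0.4,-1],[-0.046,0.088,0,0,0,0.8,-1],[-0.069,0.132,0,0,0,1.2,-1],[-0.092,0.177,0,0,0,1.6,-1],[-0.115,0.221,0,0,0,2.0,-1],[-0.139,0.265,0,0,0,2.4,-1],[-0.162,0.31,0,0,0,2.8,-1],[-0.185,0.354,0,0,0,3.17,-1]]

```text
clock: 11.08
position: [0.524, -0.0788, 0.1439]
tool_rot: [-3.138, -0.133, 0.002]
wrist_force: [0.0, -0.2, -3.3]
opening: 0.0399
```

Emit:
carry_out:
  series:
    - [[0,0,0.02,0,0,0,-1],[0,0,0.04,0,0,0,-1],[0,0,0.04,0,0,0,-1],[0,0,0.04,0,0,0,-1]]

```text
clock: 11.58
position: [0.5249, -0.0774, 0.1051]
tool_rot: [-3.139, -0.137, -0.0]
wrist_force: [0.5, -0.8, -4.1]
opening: 0.0398
```

```bash
python3 - <<'E'
from h import *
d=save("f");s=d["s"];print(s["position"],s["clock"],s["wrist_force"],s["opening"])
m=R.from_rotvec(s["tool_rot"]).as_matrix();print(np.degrees(np.arctan2(m[1,1],m[0,1])),m[:,2])
a=cv2.resize(d["wrist"]["img"][100:340,160:360],(500,600),interpolation=cv2.INTER_CUBIC)
c=cv2.resize(d["side"]["img"][130:250,210:270+0],(300,600),interpolation=cv2.INTER_CUBIC)
cv2.imwrite("pics/f1.png",np.hstack([a,c]))
E
```

```text
[ 0.52489249 -0.07744942  0.10505505] 11.575 [ 0.54283237 -0.84239033 -4.08626877] 0.03979054910401339
-84.98423029190229 [ 1.66804110e-04  1.23985125e-05 -9.99999986e-01]
```

View pics/f1.png

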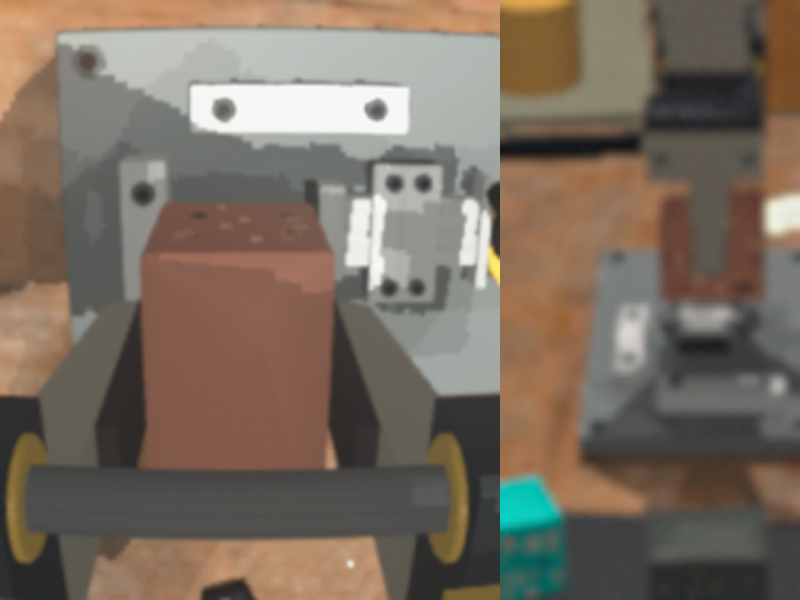

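```bash
python3 - <<'E'
from h import *
d=load("f");T=d["T"]
B=np.array([[.9962,-.0872],[.0872,.9962]]) # cols jig x,y
W=lambda u,v,z: (atz(*ray(d["wrist"],(u/2.5+160,v/2.5+100),T),z)[:2]@B).round(4)
print("tcp",(d["s"]["position"][:2]@B).round(4))
z=.105-.021
print("billet bottom +x corners",W(165,205,z),W(312,205,z))
print("top rim +x",W(145,253,z+.047),W(332,253,z+.047))
print("far face top",W(190,133,.035),W(408,133,.035))
print("side face top",W(166,163,.035))
print("jaw pad face",W(306,182,.033))
print("jaw R", W(320,184,.033))
E
```

```text
tcp [ 0.5161 -0.1229]
billet bottom +x corners [ 0.5442 -0.1035] [ 0.5442 -0.1424]
top rim +x [ 0.545  -0.1037] [ 0.545  -0.1419]
far face top [ 0.5569 -0.1073] [ 0.5574 -0.1792]
side face top [ 0.547  -0.0993]
jaw pad face [ 0.5402 -0.1456]
jaw R [ 0.5396 -0.1503]
```

Emit:
carry_out:
  series:
    - [[0,0,0.03,0,0,0,-1],[0,0,0.05,0,0,0,-1],[0,0,0.06,0,0,0,-1],[0,0,0.063,0,0,0,-1],[0,0,0.063,0,0,0,-1],[0,0,0.063,0,0,0,-1]]

```text
clock: 12.48
position: [0.5256, -0.0779, 0.0424]
tool_rot: [3.138, 0.137, 0.003]
wrist_force: [-0.7, 0.1, -4.4]
opening: 0.0403
```

Emit:
carry_out:
  series:
    - [[0,0,0.001,0,0,0,-1],[0,0,0.002,0,0,0,-1],[0,0,0.002,0,0,0,-1]]

```text
clock: 12.85
position: [0.5257, -0.078, 0.0421]
tool_rot: [3.138, 0.137, 0.001]
wrist_force: [-5.7, 2.3, 13.2]
opening: 0.0401
```

Emit:
carry_out:
  series:
    - [[0,0,-0.001,0,0,0,-1],[0.004,0,-0.001,0,0,0,-1],[0.008,0,-0.001,0,0,0,-1],[0.01,0,-0.001,0,0,0,-1],[0.01,0,-0.001,0,0,0,-1]]

```text
clock: 13.48
position: [0.5352, -0.0775, 0.0422]
tool_rot: [3.137, 0.138, 0.0]
wrist_force: [-4.9, -0.8, 9.2]
opening: 0.0397
```

```bash
python3 - <<'E'
from h import *
d=save("g");s=d["s"];print(s["position"],s["clock"],s["wrist_force"],s["opening"])
m=R.from_rotvec(s["tool_rot"]).as_matrix();print(np.degrees(np.arctan2(m[1,1],m[0,1])),m[:,2])
a=cv2.resize(d["wrist"]["img"][100:340,160:360],(500,600),interpolation=cv2.INTER_CUBIC)
c=cv2.resize(d["side"]["img"][150:230,220:260],(300,600),interpolation=cv2.INTER_CUBIC)
cv2.imwrite("pics/g1.png",np.hstack([a,c]))
E
```

```text
[ 0.5352416  -0.07747011  0.04217464] 13.475 [-4.92878645 -0.79215002  9.17334287] 0.03971540303103454
-84.97892807648502 [ 2.03881790e-04 -1.22942395e-03 -9.99999223e-01]
```

View pics/g1.png

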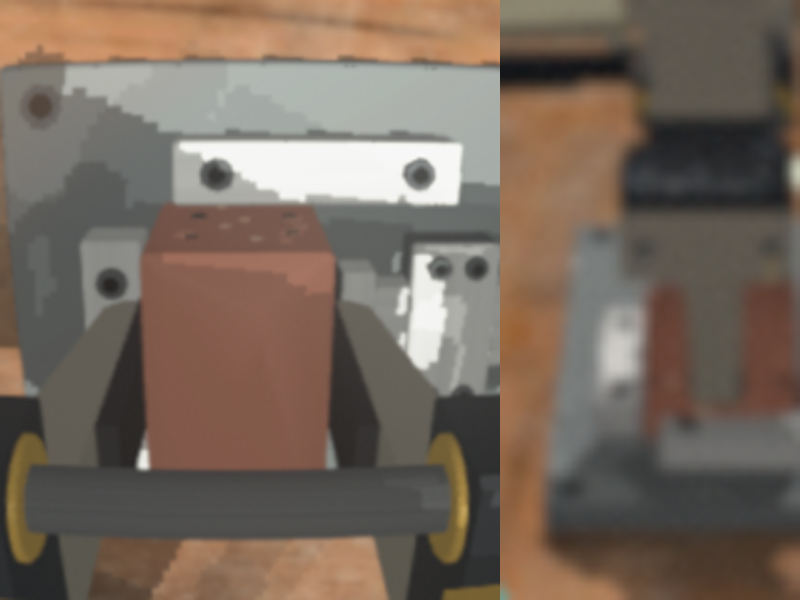

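Emit:
carry_out:
  series:
    - [[0.001,0,-0.0005,0,0,0,-1],[0.002,0,-0.0005,0,0,0,-1],[0.002,0,-0.0005,0,0,0,-1]]

```text
clock: 14.0
position: [0.5369, -0.0772, 0.0422]
tool_rot: [3.138, 0.137, -0.0]
wrist_force: [-6.0, -0.0, 7.9]
opening: 0.0397
```

Emit:
carry_out:
  series:
    - [[0.0,-0.001,0,0,0,0,-1],[0.0,-0.002,0,0,0,0,-1],[0.0,-0.003,0,0,0,0,-1],[0.0,-0.003,0,0,0,0,-1]]

```text
clock: 14.5
position: [0.5373, -0.0756, 0.0422]
tool_rot: [3.135, 0.137, 0.002]
wrist_force: [-4.1, -6.2, 5.0]
opening: 0.0396
```

Emit:
carry_out:
  series:
    - [[0.001,0,0,0,0,0,-1],[0.002,0,0,0,0,0,-1],[0.002,0,0,0,0,0,-1]]

```text
clock: 14.88
position: [0.5375, -0.0756, 0.0423]
tool_rot: [3.135, 0.138, -0.005]
wrist_force: [-11.8, -7.3, 11.7]
opening: 0.0396
```

Emit:
carry_out:
  series:
    - [[0.0,-0.001,0,0,0,0,-1],[0.0,-0.002,0,0,0,0,-1],[0.0,-0.002,0,0,0,0,-1]]

```text
clock: 15.25
position: [0.5375, -0.0752, 0.0423]
tool_rot: [3.132, 0.138, -0.005]
wrist_force: [-11.4, -13.2, 9.6]
opening: 0.0397
```

```bash
python3 - <<'E'
from h import *
s=bot.sense();print(s["position"],s["wrist_force"],s["wrist_torque"])
B=np.array([[.9962,-.0872],[.0872,.9962]]);print(s["position"][:2]@B,s["wrist_force"][:2]@B)
m=R.from_rotvec(s["tool_rot"]).as_matrix();print(np.degrees(np.arctan2(m[1,1],m[0,1])),m[:,2])
E
```

```text
[ 0.53747982 -0.07523134  0.04231871] [-11.44036537 -13.21536497   9.58642555] [-2.38539369  2.10866425 -0.21836131]
[ 0.52887722 -0.1218137 ] [-12.5492718  -12.16754672]
-84.94436312397927 [-0.00265616 -0.00674964 -0.99997369]
```

Emit:
carry_out:
  series:
    - [[-0.001,0,-0.001,0,0,0,-1],[-0.001,-0.001,-0.001,0,0,0,-1],[-0.001,-0.002,-0.001,0,0,0,-1],[-0.001,-0.002,-0.001,0,0,0,-1]]

```text
clock: 15.75
position: [0.5372, -0.0733, 0.0424]
tool_rot: [3.131, 0.139, -0.0]
wrist_force: [-3.7, -13.2, -1.6]
opening: 0.0399
```

```bash
python3 - <<'E'
from h import *
d=save("k");s=d["s"];print(s["position"],s["wrist_force"],s["wrist_torque"])
B=np.array([[.9962,-.0872],[.0872,.9962]]);print(s["position"][:2]@B,s["wrist_force"][:2]@B)
m=R.from_rotvec(s["tool_rot"]).as_matrix();print(np.degrees(np.arctan2(m[1,1],m[0,1])),m[:,2])
a=cv2.resize(d["wrist"]["img"][170:290,190:310],(600,600),interpolation=cv2.INTER_CUBIC)
c=cv2.resize(d["scene"]["img"][165:245,240:300][:, :27],(200,600),interpolation=cv2.INTER_CUBIC)
cv2.imwrite("pics/k1.png",a)
E
```

```text
[ 0.53723519 -0.07329753  0.04236089] [ -3.71231494 -13.18132618  -1.58551297] [-2.54115707  0.81575258  0.09500681]
[ 0.52880216 -0.1198659 ] [ -4.84761979 -12.80752327]
-84.91651535198847 [ 4.69233427e-05 -7.03212009e-03 -9.99975273e-01]
```

View pics/k1.png

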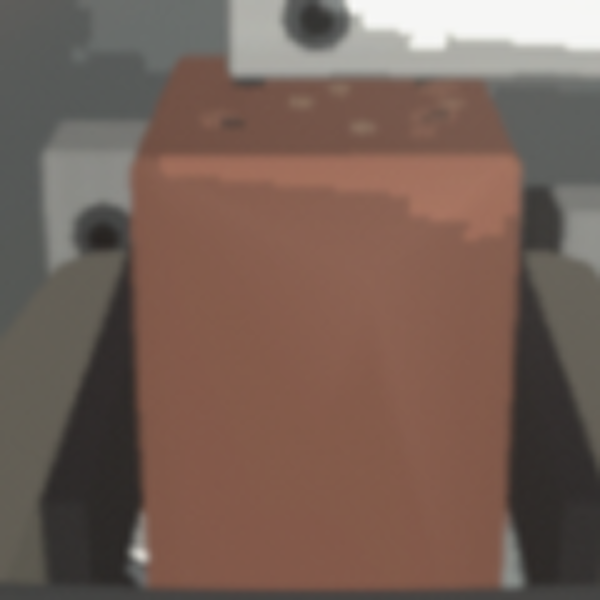

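The billet slid the last 2 mm once I unloaded it, and both stops are now touching. I'll trim the pushes and hold.

Emit:
carry_out:
  series:
    - [[0.001,-0.0005,0.0005,0,0,0,-1],[0.001,-0.0005,0.0005,0,0,0,-1],[0.001,-0.0005,0.0005,0,0,0,-1],[0.001,-0.0005,0.0005,0,0,0,-1],[0.001,-0.0005,0.0005,0,0,0,-1]]

```text
clock: 16.52
position: [0.5373, -0.0732, 0.0423]
tool_rot: [3.131, 0.139, -0.004]
wrist_force: [-11.2, -14.4, 5.7]
opening: 0.0395
```

```bash
python3 - <<'E'
from h import *
B=np.array([[.9962,-.0872],[.0872,.9962]])
for i in range(2):
    d=save("l");s=d["s"];m=R.from_rotvec(s["tool_rot"]).as_matrix()
    print(s["clock"],s["position"][:2]@B,s["position"][2],s["wrist_force"][:2]@B,s["wrist_force"][2],s["opening"],np.degrees(np.arctan2(m[1,1],m[0,1])),m[:2,2])
a=cv2.resize(d["scene"]["img"][190:235,240:300],(800,600),interpolation=cv2.INTER_CUBIC)
cv2.imwrite("pics/l1.png",a)
E
```

```text
16.525 [ 0.52882986 -0.11981923] 0.04233361809866293 [-12.43311923 -13.36416912] 5.708287343311755 0.03954424645552248 -84.9008696750803 [-0.00245671 -0.00773548]
16.675 [ 0.5288359  -0.11984253] 0.04233470078663115 [-11.03345635 -13.80558778] 4.453840109694721 0.03982669024416636 -84.90164540210968 [-0.00241567 -0.00775819]
```

View pics/l1.png

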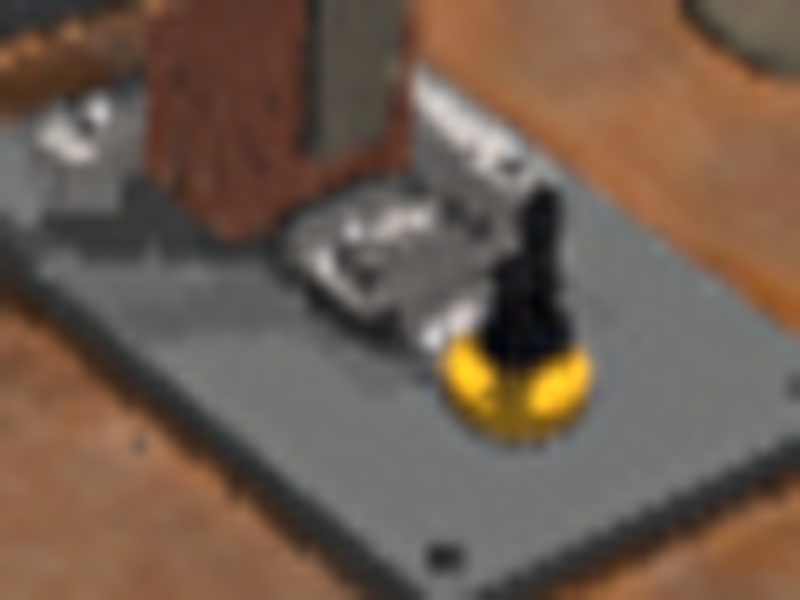

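The billet is down on the bed and square in the corner. The nut is still turned back, and the pushes hold steady at about 11 N (far stop direction) and 13 N (side stop direction). Handing in.

```bash
python3 -c "
from workcell import bot
print(bot.finish_job())"
```

```text
the job is handed in; nothing more can be done
None
```

The granite billet is seated in the jig's corner, and the job was handed in at about 17 s with the arm still gripping it and pushing on both stops. No verdict was reported.

**What I did:** I turned the wing nut anticlockwise about 90° until the torque jumped to 0.66 N m at the end stop. I then gripped the granite by its 40 mm width, set it on the bed and pushed it against the far stop and then the side stop. I sent the arm nowhere near the basalt, jar or bottle, but took no final picture to confirm they hadn't moved.

**Last checks:**
- **Push:** the wrist force was steady at about 11 N toward the far stop and 13 N toward the side stop. It includes some friction, so the force on each stop itself is a little less.
- **Position and angle:** the gripper centre was within 0.5 mm of the computed seat. Yaw was within about 0.1° of the jig's, and tilt was about 0.008 rad.
- **Nut:** the last picture shows it still turned back. I did not measure the gap to the jaw at the end.

**What disagreed:**
- **Early side contact:** the first sign of side-stop contact was only friction, about 2 mm short. I eased the other pushes and the billet slid home.
- **Finger height:** the fingers sat about 2 mm higher on the billet at the jig than they did on the mat. I took this as a small slip in the grip, because the bed carried load steadily.
- **Stop-bar height:** two views put the stop-bar top at 31 mm, against 35 mm from the text.

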